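# Snap the transit cover shut on a machined housing

## Task

The grey plastic cover on the machined aluminium housing still stands up along its four straight sides: press its rim down section by section with the fingertips until all four sections have clicked shut and lie flush. Only press: do not lift, tip or shove the housing from its place, and leave everything else on the bench where it is.

Things in the scene. Friction and masses are not known exactly. Their poses are not given: they have to be found in the camera images.
- housing: Machined aluminium octagon, 160 (its x) x 130 mm (its y), 36 mm high, loose, about 1 kg, with a 4 mm grey plastic snap cover on top (flat middle 40 mm above the bench). Each of the 4 straight sides of the cover is a rim section hinged on its inner edge that stands up 17 degrees until pressed shut; the 4 slanted corners are fixed. Origin: centre of the underside, z up.
- press_px (a point): Point on top of the short rim section (54 mm long) on the housing's +x side: at mid-length, 24 mm outwards from its hinge (section 34 mm wide, hinge to outer lip), amid three low thumb ribs: the place to press. It moves with the section: about 47 mm above the housing's underside while standing up, 40 mm when shut.
- sec_px (a joint): Hinge of the +x side rim section (rad): 0 standing up, 0.30 shut and flush. An over-centre snap: it resists with up to about 9 N at the thumb ribs at first and ever less up to half-way (0.15), springs back up if let go before that, and past it clicks down by itself and stays.
- press_py (a point): Point on top of the long rim section (84 mm long) on the housing's +y side: at mid-length, 24 mm outwards from its hinge (section 34 mm wide, hinge to outer lip), amid three low thumb ribs: the place to press. It moves with the section: about 47 mm above the housing's underside while standing up, 40 mm when shut.
- sec_py (a joint): Hinge of the +y side rim section (rad): 0 standing up, 0.30 shut and flush. An over-centre snap: it resists with up to about 9 N at the thumb ribs at first and ever less up to half-way (0.15), springs back up if let go before that, and past it clicks down by itself and stays.
- press_nx (a point): Point on top of the short rim section (54 mm long) on the housing's -x side: at mid-length, 24 mm outwards from its hinge (section 34 mm wide, hinge to outer lip), amid three low thumb ribs: the place to press. It moves with the section: about 47 mm above the housing's underside while standing up, 40 mm when shut.
- sec_nx (a joint): Hinge of the -x side rim section (rad): 0 standing up, 0.30 shut and flush. An over-centre snap: it resists with up to about 9 N at the thumb ribs at first and ever less up to half-way (0.15), springs back up if let go before that, and past it clicks down by itself and stays.
- press_ny (a point): Point on top of the long rim section (84 mm long) on the housing's -y side: at mid-length, 24 mm outwards from its hinge (section 34 mm wide, hinge to outer lip), amid three low thumb ribs: the place to press. It moves with the section: about 47 mm above the housing's underside while standing up, 40 mm when shut.
- sec_ny (a joint): Hinge of the -y side rim section (rad): 0 standing up, 0.30 shut and flush. An over-centre snap: it resists with up to about 9 N at the thumb ribs at first and ever less up to half-way (0.15), springs back up if let go before that, and past it clicks down by itself and stays.
- pin: Bystander: upright steel gauge pin, 22 mm diameter, 45 mm high, near one corner of the housing. Origin: centre of underside.
- bush: Bystander: brass bush, 38 mm diameter, 28 mm high, near another corner. Origin: centre of underside.
- bracket: Bystander: small aluminium angle bracket, 60 x 35 mm, 46 mm high, near a third corner. Origin: centre of underside.
- caliper: Bystander: caliper lying flat, 210 mm long, 12 mm high. Origin: middle of its beam, on the bench.
- plate: Bystander: octagonal aluminium plate without a cover, 160 x 130 x 14 mm, lying flat. Origin: centre of underside.
- oiler: Bystander: white plastic oil bottle, 52 mm diameter, 130 mm high. Origin: centre of underside.
Mind the look-alikes: they are no part of the job. There is more than one size of the housing; the job needs the middle-sized.

How it is judged:
At the end, for the whole second after the job is handed in: All four rim sections read above 0.26 rad (of 0.30, shut); the housing stands flat and at rest on the bench within 30 mm of where it started (value of joint each of sec_px, sec_py, sec_nx, sec_ny above 0.26 rad and distance of housing from where it was at the start of the episode below 0.03 m and height (world z) of housing below 0.008 m and angle between housing's own z axis and vertical below 0.05 rad and linear speed of housing below 0.02 m/s); the robot touches nothing.
It fails at once if the arm or the gripper's body, rather than the fingers, presses on the housing or its cover (over 5 N) (contact force between the arm and housing above 5 N).
It fails at once if the housing is lifted more than 12 mm or tipped more than 0.2 rad (height (world z) of housing above 0.012 m or angle between housing's own z axis and vertical above 0.2 rad).
It fails at once if the housing is shoved more than 30 mm (distance of housing from where it was at the start of the episode above 0.03 m).
It fails at once if a bystander is moved more than 25 mm (distance of any of pin, bush, bracket, caliper, plate, oiler from where it was at the start of the episode above 0.025 m).
It also fails if it takes over 54 s, if anything falls off the work surface, if the arm or the gripper's body presses on something with over 40 N, if the wrist force passes 120 N, or if a joint passes its speed limit or range.

## Robot

A 6-joint arm with a two-finger parallel gripper is mounted at the origin on the work surface. World frame = base frame: x ahead of the robot, y to its left, z up, the work surface at z = 0. Lengths are in m, angles in rad, forces in N, time in s.
With the tool pointing down it reaches from about 0.35 to 0.85 m from the base axis. Payload 8.1 kg.
Tool frame: the origin (TCP) lies midway between the tips of the shut fingers; the grasp point (between the pads) lies robot.grasp_offset behind it (robot.grasp_offset is the distance from the TCP to the grasp point, in m); z points along the fingers, y is the direction in which the jaws open and shut (so a half turn about z gives the same grasp; the last joint's range is limited). The gripper opens to 93 mm and grips with 3 to 60 N. Pads are 15 mm wide; open, the fingers measure 128 mm over their backs; the gripper's body (75 mm by 188 mm) begins 65 mm behind the grasp point.
Start: joints at [-0.085, 0.13, 1.488, -0, 1.523, -0.085], TCP at [0.6, 0, 0.189] pointing down, gripper open.
Joint ranges: [-2.96, 2.96], [-0.89, 2.26], [0.02, 2.5], [-1.34, 4.48], [0, 2.73], [-2.66, 2.66]. Speed limits (rad/s): [2.39, 2.39, 2.79, 3.14, 3.14, 3.14].

## Interface

Orientations are given as a rotation vector (axis times angle).
In Python, from plant import robot gives the robot as it stands.
- The arm moves only by the shell command python3 -m handwheel 'ROWS' [OPENING] [FORCE]. ROWS is text: rows parted by semicolons, each of 6 numbers parted by spaces: the shift along the world's x, y, z each as a share of 0.3 m, from -1 to 1, then the turn, a rotation vector about the world's x, y, z each as a share of 45 degrees, from -1 to 1. A call has 1 to 5 rows; each row is the pose to reach, as a shift and turn from the pose commanded when the call began; what a row does not reach only later rows make up. A row lasts 1/10 s, in which the tool goes at most 50 mm and 8.59 degrees, less where a joint would pass 70% of its speed; a pose out of reach is approached as far as the arm can. A call with a number of a shift or a turn outside -1 to 1 is refused whole. A call with a gripper value outside its range is refused whole. OPENING is the closure, from -1 (fully open) to 1 (shut), set as the call begins (- or left out, the last holds). The fingers move at their own pace and stop on an object; FORCE is the grip in N (left out, the last holds). Time passes only in rows, so rows that repeat a pose let the fingers close. It gives the time, the measured TCP pose, the force and the opening at its end, in the units of the state.
- robot.read_state(): the state, without advancing time (a new reading comes with each control period).
- robot.read_camera(name): name is "scene" or "side" or "wrist"; returns (picture, depth): 420x560x3 uint8, red, green, blue; 420x560 float32, m along the optical axis (not along the pixel's ray), 0 where there is no reading.
- robot.camera_model(name): a dict with "camera_matrix" (3x3 intrinsics, pixels), "dist" ([k1, k2, p1, p2, k3] as OpenCV has them; the pictures are not rectified), "pose" (4x4, takes a point from camera to world coordinates); the wrist camera has in their place "tool_from_camera" (4x4, takes a point from camera to tool coordinates, whose origin is the TCP and whose axes are the flange's). Camera axes: x right, y down, z forward; pixel columns grow to the right and rows downward; lengths in m; the calibration is good to about 2 mm. A picture is of the moment at which its call begins: read the wrist's pose just before it. camera_model takes no time and is no camera call.
- robot.close_job(): hands the job in, once; it reports no verdict.
Trained networks look in the newest picture that a camera, given by its name, has taken for a name from the list of things; names that differ only in an ending like _2 or _b are one class to them, and where a whole thing is asked for, a point or a joint stands for the part that bears it (a point fixed in the world has none). Each returns a list of dicts, best first, with "conf" (0 to 1); they miss things now and then, are a little off and sometimes report something else, mostly with a low value. They report only what shows in the picture. A call takes as long as a camera call. They do not tell look-alikes from the thing itself.
- robot.look_for(camera, query): "rect" ([centre column, centre row, width, height] in pixels, round what is visible of it).
- robot.silhouettes(camera, query): "pixels" (420x560 bool, what is visible of it) and "rect" ([centre column, centre row, width, height] in pixels, round what is visible of it).
- robot.tip_of(camera, query): "at" ([row, column] in pixels: a listed point, or the origin of a listed thing).
The state is a dict: "t": time; "q": joint angles; "dq": joint speeds; "joint_torque": joint torques, N m; "tool_pos": TCP position; "orientation": TCP orientation; "force": force on the tool from outside, world axes, zero at the start; "wrist_torque": the same for the moment, N m; "opening": finger opening in m.
Only numpy, scipy, OpenCV 4.12 (cv2) and the standard library are available. Lean on these libraries where they do the work, as an engineer would, in place of code of your own. Each camera call takes 0.05 s, during which the arm holds its last target.

## Working session

There is one attempt and no reset: what is moved stays moved. The work goes in short steps, Python scripts to look and compute and a shell command to move; the robot and the scene stay as the last step left them, time stands still between calls to the robot, and variables do not carry over. Pictures are saved under pics/ and viewed, and the job is handed in when it is done.

```bash
mkdir -p pics; ls
python3 - <<'E'
from plant import robot
import cv2,numpy as np
s=robot.read_state();print(s['t'],s['tool_pos'],s['orientation'],s['opening'],robot.grasp_offset)
for n in("scene","side"):
    p,d=robot.read_camera(n);cv2.imwrite(f"pics/{n}0.png",p[:,:,::-1]);np.save(f"{n}0.npy",d);np.save(f"{n}0p.npy",p)
    for r in robot.look_for(n,"housing"):print(n,r)
    print(robot.camera_model(n)["pose"].round(3).tolist() if hasattr(robot.camera_model(n)["pose"],'round') else robot.camera_model(n)["pose"])
print(robot.read_state()['t'])
E
```

```text
pics
0.0 [5.99382913e-01 9.01044778e-05 1.87598699e-01] [-2.22045425e+00 -2.22049961e+00  1.85638437e-03] 0.09285047497212133 0.0188
scene {'rect': [255.6, 337.4, 74.5, 65.6], 'conf': 0.9}
scene {'rect': [187.9, 209.5, 91.3, 65.0], 'conf': 0.86}
scene {'rect': [269.9, 244.7, 65.1, 68.8], 'conf': 0.82}
scene {'rect': [299.7, 211.9, 6.8, 19.6], 'conf': 0.22}
[[0.847, 0.349, -0.4, 0.925], [0.531, -0.572, 0.625, -0.627], [-0.01, -0.743, -0.67, 0.704], [0.0, 0.0, 0.0, 1.0]]
side {'rect': [267.5, 210.2, 67.4, 50.8], 'conf': 0.72}
side {'rect': [248.0, 172.3, 45.4, 27.4], 'conf': 0.6}
side {'rect': [360.6, 210.8, 94.2, 60.1], 'conf': 0.55}
[[-0.975, -0.113, 0.19, 0.328], [-0.221, 0.457, -0.861, 0.848], [0.01, -0.882, -0.471, 0.544], [0.0, 0.0, 0.0, 1.0]]
0.2
```

View pics/scene0.png

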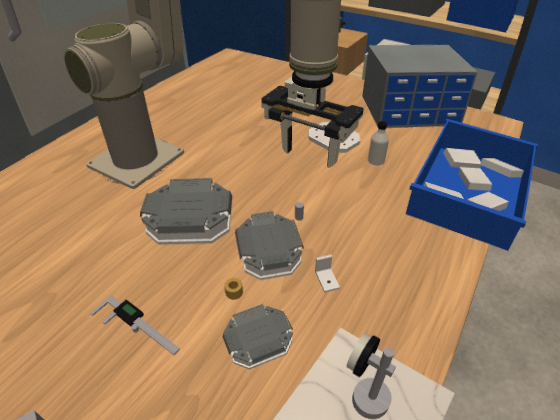

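View pics/side0.png

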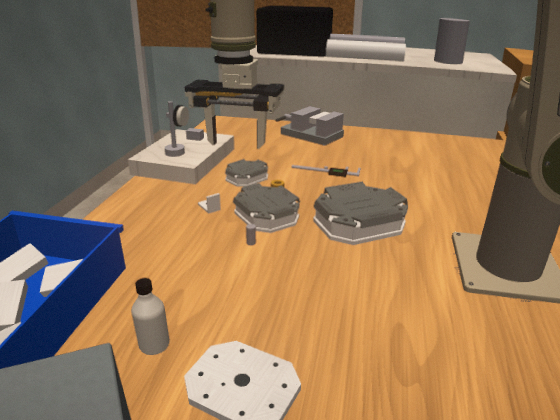

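The scene view shows three covered octagons: (188,210), which looks the largest, (269,244), ringed by the pin, bush and bracket, and (258,335), the smallest. The side view shows the same three at (360,210), (267,208) and (247,172). I'll measure their sizes.

```bash
cat > h.py <<'E'
from plant import robot
import cv2,numpy as np
def w(n,px,dep,pose=None):
    m=robot.camera_model(n);K=np.array(m["camera_matrix"]);D=np.array(m["dist"])
    u=cv2.undistortPoints(np.array(px,float).reshape(-1,1,2),K,D).reshape(-1,2)
    P=np.c_[u,np.ones(len(u))]*np.array(dep).reshape(-1,1)
    T=np.array(m["pose"]) if pose is None else pose
    return P@T[:3,:3].T+T[:3,3]
def cloud(n,d,mask=None,pose=None):
    ok=d>0
    if mask is not None: ok&=mask
    v,u=np.nonzero(ok); return w(n,np.c_[u,v],d[v,u],pose),np.c_[u,v]
def proj(n,P):
    m=robot.camera_model(n);T=np.linalg.inv(np.array(m["pose"]))
    r,_=cv2.Rodrigues(T[:3,:3]);return cv2.projectPoints(np.array(P,float),r,T[:3,3],np.array(m["camera_matrix"]),np.array(m["dist"]))[0].reshape(-1,2)
E
python3 - <<'E'
from h import *
for n in("scene","side"):
    p,d=robot.read_camera(n)
    for r in robot.silhouettes(n,"housing"):
        if r['conf']<.4: continue
        P,_=cloud(n,d,cv2.erode(r['pixels'].astype(np.uint8),np.ones((3,3)))>0)
        Q=P[P[:,2]>.025]
        print(n,r['conf'],[round(x) for x in r['rect']],'z pct',np.percentile(P[:,2],[5,50,95,99]).round(3))
        if len(Q)<20: continue
        b=cv2.minAreaRect((Q[:,:2]*1000).astype(np.float32));print(b)
    for q in("pin","bush","bracket","press_px","press_py","press_nx","press_ny"):
        for r in robot.tip_of(n,q):
            v,u=r['at'];z=d[int(round(v)),int(round(u))]
            print(q,round(r['conf'],2),round(u),round(v),w(n,[[u,v]],[z]).round(3))
p,d=robot.read_camera("scene")
cv2.imwrite("pics/crop1.png",cv2.resize(p[170:380,120:360,::-1],None,fx=3.2,fy=2.8,interpolation=3)[:600,:800])
E
```

```text
scene 0.83 [269, 248, 65, 67] z pct [0.01  0.039 0.046 0.048]
((561.7390747070312, -107.9388656616211), (136.3988800048828, 166.2044219970703), 43.867671966552734)
scene 0.81 [256, 337, 74, 67] z pct [0.011 0.03  0.035 0.036]
((671.0341796875, -312.0118408203125), (117.95552825927734, 104.58699798583984), 54.51427459716797)
scene 0.79 [187, 209, 87, 68] z pct [0.009 0.05  0.061 0.062]
((335.3840637207031, -122.49258422851562), (211.57403564453125, 185.5552520751953), 32.92945861816406)
bush 0.87 231 289 [[ 0.567 -0.253  0.025]]
bush 0.72 242 240 [[ 0.515 -0.141  0.045]]
bracket 0.65 328 278 [[ 0.718 -0.109  0.005]]
press_px 0.71 146 202 [[ 0.245 -0.173  0.061]]
press_px 0.71 282 318 [[ 0.695 -0.261  0.033]]
press_px 0.68 268 254 [[ 0.584 -0.14   0.037]]
press_px 0.67 277 260 [[ 0.613 -0.151  0.046]]
press_py 0.97 294 233 [[ 0.603 -0.06   0.043]]
press_py 0.77 248 312 [[ 0.631 -0.286  0.035]]
press_nx 0.89 221 199 [[ 0.399 -0.067  0.059]]
press_nx 0.79 261 217 [[ 0.51  -0.056  0.044]]
press_nx 0.68 230 342 [[ 0.642 -0.355  0.034]]
press_ny 0.87 242 240 [[ 0.515 -0.141  0.046]]
press_n
[... 655 characters left out ...]

bracket 0.87 208 210 [[ 0.705 -0.071  0.01 ]]
press_px 0.64 395 194 [[ 0.25  -0.172  0.06 ]]
press_px 0.54 254 188 [[ 0.605 -0.149  0.048]]
press_py 0.77 247 207 [[ 0.593 -0.04   0.05 ]]
press_py 0.71 345 185 [[ 0.376 -0.19   0.062]]
press_py 0.46 242 385 [[0.468 0.429 0.014]]
press_py 0.4 256 173 [[ 0.632 -0.271  0.033]]
press_nx 0.79 329 207 [[ 0.402 -0.063  0.062]]
press_nx 0.72 279 212 [[ 0.513 -0.034  0.051]]
press_nx 0.59 262 164 [[ 0.634 -0.342  0.033]]
press_nx 0.18 289 196 [[ 0.507 -0.124  0.046]]
press_ny 0.87 378 217 [[ 0.289 -0.037  0.065]]
press_ny 0.79 284 194 [[ 0.523 -0.137  0.045]]
press_ny 0.61 239 164 [[ 0.702 -0.332  0.031]]
press_ny 0.27 251 186 [[ 0.614 -0.152  0.05 ]]
```

View pics/crop1.png

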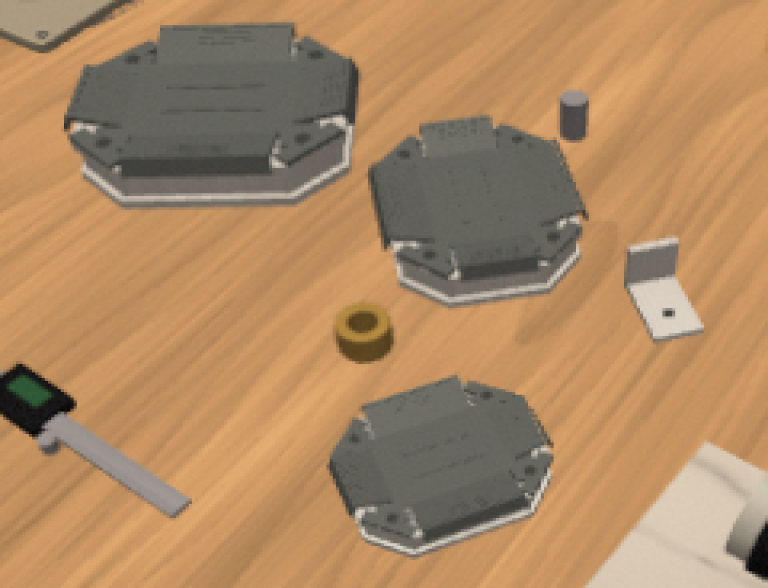

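The middle one, scene (269,248), measures about 140 x 168 mm with its top at 46–50 mm. The other two are about 205 mm with a top at 62 mm, and about 120 mm with a top at 35 mm. The pin, bush and bracket stand around the middle one, so that is my choice. I'll look closer with the wrist camera, fingers shut.

```bash
python3 -m handwheel '-0.07 -0.15 0.1 0 0 0; -0.13 -0.33 0.25 0 0 0; -0.13 -0.33 0.35 0 0 0; -0.13 -0.33 0.35 0 0 0; -0.13 -0.33 0.35 0 0 0' 1 20
cat > wr.py <<'E'
from h import *
from scipy.spatial.transform import Rotation as R
import sys
def wpose():
    s=robot.read_state();T=np.eye(4);T[:3,:3]=R.from_rotvec(s['orientation']).as_matrix();T[:3,3]=s['tool_pos']
    return T@np.array(robot.camera_model("wrist")["tool_from_camera"])
if __name__=="__main__":
    T=wpose();p,d=robot.read_camera("wrist");cv2.imwrite(f"pics/{sys.argv[1]}.png",p[:,:,::-1])
    np.savez(sys.argv[1],p=p,d=d,T=T);print(T.round(3))
    for q in("housing","press_px","press_py","press_nx","press_ny"):
        for r in robot.tip_of("wrist",q):
            v,u=r['at'];z=d[int(round(v)),int(round(u))]
            print(q,round(r['conf'],2),round(u),round(v),w("wrist",[[u,v]],[z],T).round(4))
E
python3 wr.py w1
```

```text
t: 1.65
tool_pos: [0.5619, -0.1, 0.296]
orientation: [2.22, 2.217, 0.004]
force: [-0.6, 0.1, -1.3]
opening: 0.0575
[[ 1.    -0.002  0.004  0.562]
 [-0.001 -0.963 -0.27  -0.026]
 [ 0.005  0.27  -0.963  0.492]
 [ 0.     0.     0.     1.   ]]
housing 0.9 278 168 [[ 0.5637 -0.0991  0.04  ]]
housing 0.72 309 136 [[ 0.6017 -0.0587  0.0472]]
housing 0.66 112 177 [[ 0.3568 -0.1083  0.0524]]
housing 0.62 349 300 [[ 0.5919 -0.1018  0.3607]]
press_px 0.91 34 225 [[ 0.2537 -0.1687  0.0582]]
press_px 0.78 312 214 [[ 0.6068 -0.1585  0.0474]]
press_px 0.22 387 170 [[ 0.7136 -0.1072  0.0055]]
press_py 0.87 309 138 [[ 0.6017 -0.0605  0.0461]]
press_py 0.6 128 236 [[ 0.3714 -0.1829  0.0605]]
press_py 0.6 331 294 [[ 0.639  -0.2812  0.0347]]
press_nx 0.84 234 131 [[ 0.5098 -0.0519  0.0473]]
press_ny 0.87 46 134 [[ 0.2894 -0.0551  0.0599]]
```

View pics/w1.png

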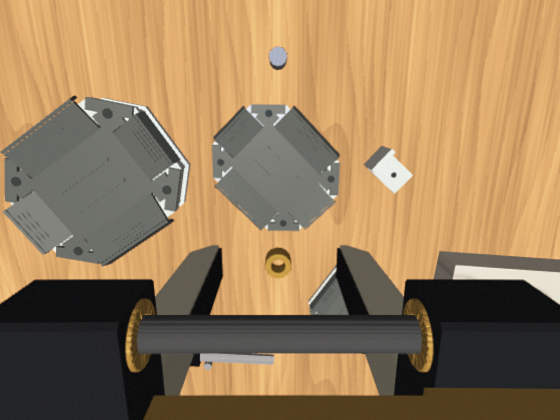

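The wrist view shows the middle housing centred at (276,168), the pin at (278,57), the bush at (278,263) and the bracket at (390,172). I'll fit the pose from the depth.

```bash
cat > fit.py <<'E'
from wr import *
def fit(P):
    m=(P[:,2]>.03)&(P[:,2]<.06)&(np.hypot(P[:,0]-.562,P[:,1]+.1)<.105)
    Q=P[m];b=cv2.minAreaRect((Q[:,:2]*1000).astype(np.float32));print('rect',b)
    return Q
if __name__=="__main__":
    f=np.load(sys.argv[1]+".npz");P,_=cloud("wrist",f['d'],None,f['T']);Q=fit(P)
    best=None
    # symmetric fit: areas by half-extent percentiles at each angle
    for a in np.radians(np.arange(-60,-30,.5)):
        c,s=np.cos(a),np.sin(a);X=Q[:,0]*c+Q[:,1]*s;Y=-Q[:,0]*s+Q[:,1]*c
        ex=np.percentile(X,[.5,99.5]);ey=np.percentile(Y,[.5,99.5]);A=(ex[1]-ex[0])*(ey[1]-ey[0])
        if best is None or A<best[0]:best=(A,a,ex,ey)
    _,a,ex,ey=best;c,s=np.cos(a),np.sin(a);R2=np.array([[c,-s],[s,c]])
    ctr=R2@[ex.mean(),ey.mean()];print('yaw',np.degrees(a),'ext',np.ptp(ex).round(4),np.ptp(ey).round(4),'centre',ctr.round(4))
    for n,l in dict(px=(.07,0),py=(0,.055),nx=(-.07,0),ny=(0,-.055)).items():
        t=ctr+R2@l;z=Q[np.hypot(*(Q[:,:2]-t).T)<.005][:,2]
        l2=np.array(l)*(1+.009/np.hypot(*l));t2=ctr+R2@l2;z2=Q[np.hypot(*(Q[:,:2]-t2).T)<.004][:,2]
        print(n,t.round(4),'z',np.median(z).round(4),'lip z',np.median(z2).round(4))
    print('mid z',np.median(Q[np.hypot(*(Q[:,:2]-ctr).T)<.015][:,2]).round(4))
E
python3 fit.py w1
```

```text
rect ((559.814208984375, -102.01048278808594), (145.0282440185547, 171.49224853515625), 43.65336608886719)
yaw -47.0 ext 0.1633 0.1387 centre [ 0.5598 -0.0997]
px [ 0.6076 -0.1509] z 0.0464 lip z 0.0487
py [ 0.6    -0.0622] z 0.0466 lip z 0.0495
nx [ 0.5121 -0.0485] z 0.0476 lip z 0.0489
ny [ 0.5196 -0.1372] z 0.0458 lip z 0.0481
mid z 0.0404
```

The fit agrees with the given sizes: yaw -47°, 47 mm at the ribs and 40 mm in the middle. I'm going above +y with the jaws along the section.

```bash
python3 -m handwheel '0.04 0.04 -0.1 0 0 -0.19; 0.08 0.08 -0.25 0 0 -0.38; 0.127 0.126 -0.4 0 0 -0.57; 0.127 0.126 -0.55 0 0 -0.76; 0.127 0.126 -0.667 0 0 -0.95' 1 20
python3 -m handwheel '0 0 0 0 0 -0.09; 0 0 0 0 0 -0.09; 0 0 0 0 0 -0.09'
```

```text
t: 2.45
tool_pos: [0.5973, -0.0596, 0.0892]
orientation: [-2.879, -1.252, 0.006]
force: [-0.7, -1.1, -0.5]
opening: 0.0007
t: 2.75
tool_pos: [0.5994, -0.0609, 0.0937]
orientation: [2.919, 1.161, 0.0]
force: [-0.8, -1.2, 1.3]
opening: 0.0002
```

```bash
python3 -m handwheel '0.002 -0.004 -0.1 0 0 0; 0.002 -0.004 -0.14 0 0 0; 0.002 -0.004 -0.155 0 0 0; 0.002 -0.004 -0.163 0 0 0; 0.002 -0.004 -0.163 0 0 0'
python3 -m handwheel '0 0 -0.008 0 0 0; 0 0 -0.015 0 0 0; 0 0 -0.015 0 0 0'
```

```text
t: 3.25
tool_pos: [0.6001, -0.0624, 0.0453]
orientation: [2.92, 1.157, 0.001]
force: [-0.3, -0.2, 0.4]
opening: 0.0005
t: 3.55
tool_pos: [0.5997, -0.0624, 0.0402]
orientation: [2.921, 1.157, 0.0]
force: [0.5, -0.9, -0.6]
opening: 0.0001
```

```bash
python3 -m handwheel '0 0 0.12 0 0 0; -0.1 -0.093 0.15 0 0 0; -0.2 -0.187 0.15 0 0 0; -0.267 -0.249 0.13 0 0 0; -0.267 -0.249 0.08 0 0 0'
python3 -m handwheel '0 0 0 0 0 0; 0 0 0 0 0 0'
python3 - <<'E'
from h import *
for n in("scene","side"):
    p,d=robot.read_camera(n);y,x,h_=dict(scene=(190,210,110),side=(165,200,90))[n]
    cv2.imwrite(f"pics/{n}2.png",cv2.resize(p[y:y+h_,x:x+140,::-1],None,fx=5,fy=5,interpolation=3))
    P,_=cloud(n,d)
    c=np.array([.5598,-.0997]);a=np.radians(-47);R2=np.array([[np.cos(a),-np.sin(a)],[np.sin(a),np.cos(a)]])
    for k,l in dict(px=(.074,0),py=(0,.059),nx=(-.074,0),ny=(0,-.059)).items():
        t=c+R2@l;m=(np.hypot(*(P[:,:2]-t).T)<.008)&(P[:,2]<.06);print(n,k,m.sum(),np.median(P[m,2]).round(4))
E
```

```text
t: 4.05
tool_pos: [0.5191, -0.1396, 0.0657]
orientation: [2.92, 1.152, 0.003]
force: [0.3, -0.4, -0.3]
opening: 0.0002
t: 4.25
tool_pos: [0.5197, -0.1364, 0.0638]
orientation: [-2.92, -1.157, 0.001]
force: [0.5, 0.0, -0.4]
opening: 0.0007
scene px 52 0.0207
scene py 26 0.0457
scene nx 7 0.0466
scene ny 26 0.0444
side px 19 0.0478
side py 40 0.0153
side nx 86 0.0198
side ny 21 0.0476
```

View pics/side2.png

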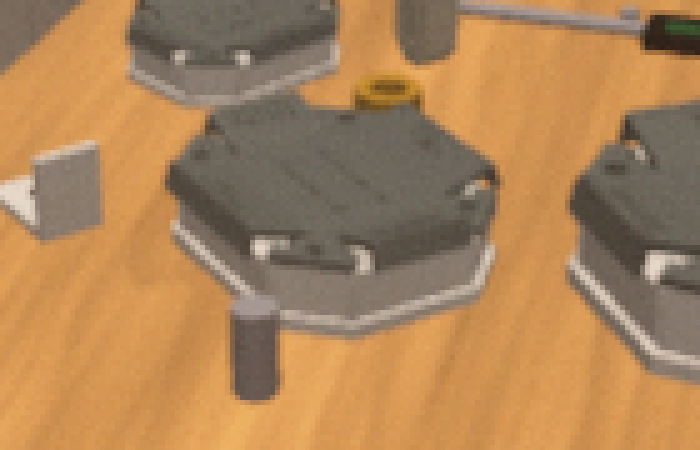

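```bash
cat > cmp.py <<'E'
from h import *
def sec(n,d):
    P,_=cloud(n,d);c=np.array([.5598,-.0997]);a=np.radians(-47);R2=np.array([[np.cos(a),-np.sin(a)],[np.sin(a),np.cos(a)]])
    L=(P[:,:2]-c)@R2;o={}
    for k,(ax,sg,h,W) in dict(px=(0,1,.08,.022),py=(1,1,.065,.036),nx=(0,-1,.08,.022),ny=(1,-1,.065,.036)).items():
        r=L[:,ax]*sg-(h-.034);m=(np.abs(L[:,1-ax])<W)&(P[:,2]>.034)&(P[:,2]<.057)&(r>.003)&(r<.03)
        o[k]=(int(m.sum()),*(np.polyfit(r[m],P[m,2],1).round(3) if m.sum()>8 else ()))
    return o
E
python3 - <<'E'
from cmp import *
for n in("scene","side"):
    print(n,'0',sec(n,np.load(n+"0.npy")))
    p,d=robot.read_camera(n);print(n,'1',sec(n,d))
E
```

```text
scene 0 {'px': (143, np.float64(0.303), np.float64(0.036)), 'py': (286, np.float64(0.333), np.float64(0.037)), 'nx': (192, np.float64(0.34), np.float64(0.037)), 'ny': (269, np.float64(0.292), np.float64(0.036))}
scene 1 {'px': (139, np.float64(0.312), np.float64(0.036)), 'py': (283, np.float64(0.318), np.float64(0.037)), 'nx': (106, np.float64(0.322), np.float64(0.038)), 'ny': (268, np.float64(0.303), np.float64(0.036))}
side 0 {'px': (123, np.float64(0.322), np.float64(0.039)), 'py': (121, np.float64(0.238), np.float64(0.04)), 'nx': (57, np.float64(0.265), np.float64(0.04)), 'ny': (177, np.float64(0.288), np.float64(0.039))}
side 1 {'px': (120, np.float64(0.296), np.float64(0.04)), 'py': (121, np.float64(0.205), np.float64(0.041)), 'nx': (64, np.float64(0.24), np.float64(0.041)), 'ny': (180, np.float64(0.312), np.float64(0.039))}
```

The slope along +y is still 0.32, so that section hasn't latched and the press was too shallow. On -y I'll go deeper in small steps and watch the force.

```bash
python3 -m handwheel '0 -0.002 -0.03 0 0 0; 0 -0.002 -0.055 0 0 0; 0 -0.002 -0.055 0 0 0'
for i in 1 2 3 ; do python3 -m handwheel '0 0 -0.006 0 0 0; 0 0 -0.006 0 0 0'|egrep 'tool_pos|force'; done
python3 - <<'E'
from cmp import *
for n in("scene","side"):
    p,d=robot.read_camera(n);print(n,'1',sec(n,d))
    y,x,h_=dict(scene=(190,210,110),side=(165,200,90))[n]
    cv2.imwrite(f"pics/{n}3.png",cv2.resize(p[y:y+h_,x:x+140,::-1],None,fx=5,fy=5,interpolation=3))
E
```

```text
t: 4.75
tool_pos: [0.5184, -0.1371, 0.0457]
orientation: [-2.919, -1.156, 0.003]
force: [0.6, -0.0, -0.0]
opening: 0.0007
tool_pos: [0.5195, -0.1376, 0.0456]
force: [0.3, 0.7, 0.5]
tool_pos: [0.5196, -0.1377, 0.044]
force: [0.1, 0.9, -0.1]
tool_pos: [0.5195, -0.1377, 0.0421]
force: [-0.4, 1.0, -0.2]
scene 1 {'px': (139, np.float64(0.324), np.float64(0.036)), 'py': (283, np.float64(0.312), np.float64(0.037)), 'nx': (92, np.float64(0.312), np.float64(0.038)), 'ny': (224, np.float64(0.303), np.float64(0.036))}
side 1 {'px': (121, np.float64(0.288), np.float64(0.04)), 'py': (121, np.float64(0.224), np.float64(0.04)), 'nx': (62, np.float64(0.257), np.float64(0.04)), 'ny': (175, np.float64(0.288), np.float64(0.039))}
```

View pics/scene3.png

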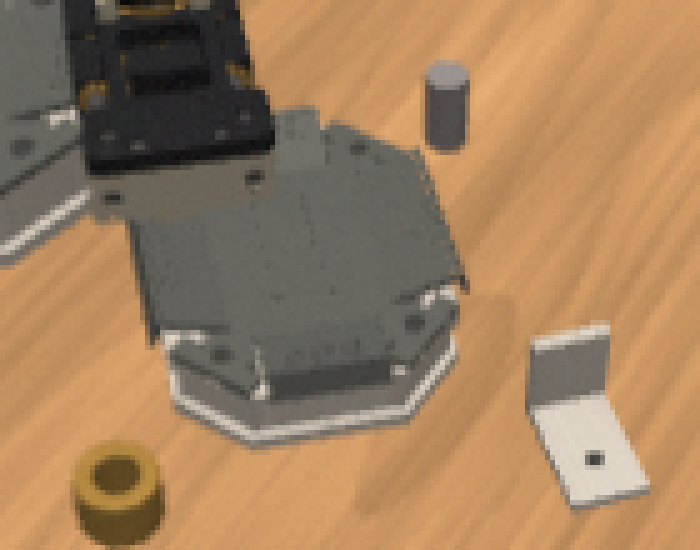

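View pics/side3.png

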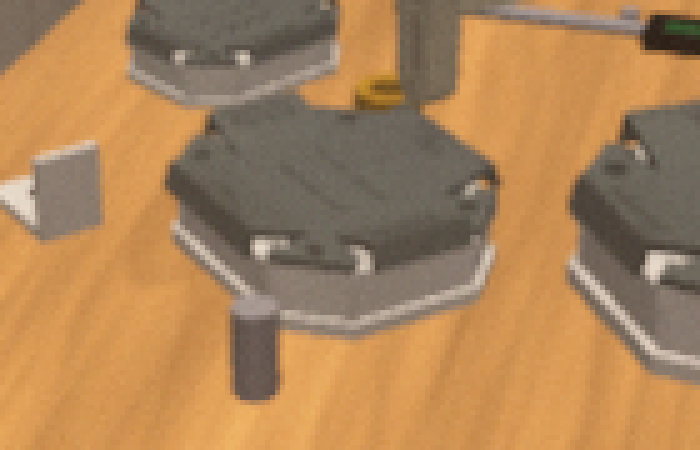

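```bash
python3 - <<'E'
from wr import *
s=robot.read_state();print(s['tool_pos'],s['force'],s['q'])
for n,(x,y) in dict(scene=(210,190),side=(200,165)).items():
    print(n,((proj(n,[s['tool_pos'],[.5196,-.1372,.047],[.5598,-.0997,.04],[.54,-.25,0.02]])-[x,y])*5).round())
E
python3 wr.py w3; cp pics/w3.png pics/w3v.png
python3 - <<'E'
import cv2
p=cv2.imread('pics/w3.png');cv2.imwrite('pics/w3v.png',cv2.resize(p,None,fx=1.4,fy=1.4))
E
```

```text
[ 0.51956102 -0.13768778  0.04220959] [-0.05214908  0.78743107  0.29508603] [-3.54444539e-01  8.37376187e-02  1.81435674e+00 -1.36081382e-05
  1.24359242e+00  4.62385472e-01]
scene [[173. 252.]
 [173. 244.]
 [294. 237.]
 [ 61. 471.]]
side [[427. 150.]
 [427. 142.]
 [331. 179.]
 [431.  94.]]
[[ 0.685 -0.702 -0.195  0.575]
 [-0.728 -0.66  -0.184 -0.087]
 [ 0.     0.269 -0.963  0.238]
 [ 0.     0.     0.     1.   ]]
housing 0.71 282 145 [[ 0.5622 -0.1015  0.0399]]
housing 0.63 95 373 [[ 0.3832 -0.1123  0.0529]]
press_px 0.66 416 149 [[ 0.6099 -0.1546  0.0467]]
press_py 0.64 279 27 [[ 0.6027 -0.0612  0.0479]]
press_nx 0.84 145 153 [[ 0.5096 -0.0509  0.0475]]
press_nx 0.55 47 308 [[ 0.4107 -0.067   0.0634]]
press_ny 0.7 281 253 [[ 0.527  -0.1339  0.0786]]
```

View pics/w3v.png

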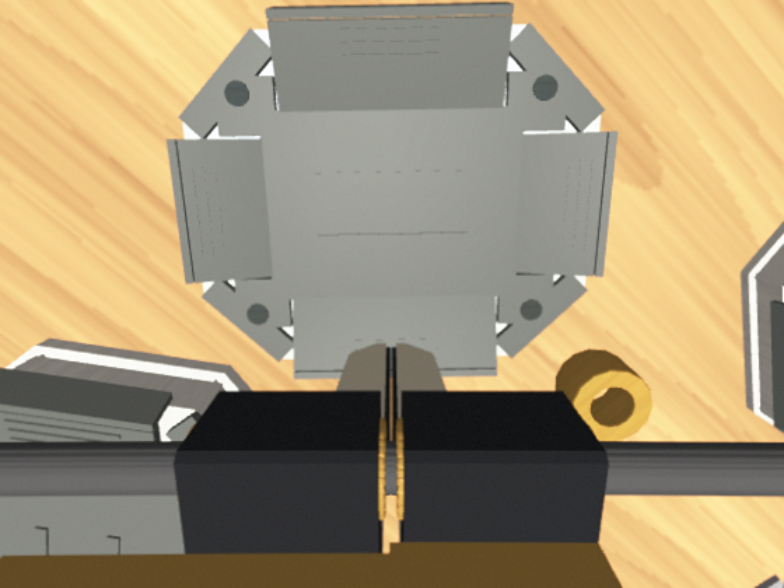

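Run:
```python
from wr import *
f=np.load("w3.npz");d,T=f['d'],f['T']
s=robot.read_state();Rt=R.from_rotvec(s['orientation']).as_matrix();tp=s['tool_pos']
P,U=cloud("wrist",d,None,T)
for v in range(238,282,4):
    for u in(262,272,290):
        i=np.nonzero((U[:,0]==u)&(U[:,1]==v))[0]
        if len(i): print(u,v,'world',P[i[0]].round(4),'tool',((P[i[0]]-tp)@Rt).round(4))
print(np.linalg.inv(T)[:3]@np.r_[tp,1], np.array(robot.camera_model("wrist")["tool_from_camera"]).round(3))
for n in("side","scene"):
    p,dd=robot.read_camera(n);P,U=cloud(n,dd)
    L=(P-tp)@Rt;m=(np.abs(L[:,0])<.02)&(np.abs(L[:,1])<.03)&(L[:,2]>-.05)&(L[:,2]<.005)
    Q=L[m];Uq=U[m]
    print(n,m.sum())
    for i in range(0,len(Q),12):print(Uq[i],Q[i].round(4),P[m][i].round(3))
```

```text
262 238 world [ 0.5158 -0.1294  0.0443] tool [ 0.0029 -0.0086 -0.002 ]
272 238 world [ 0.52   -0.1335  0.0449] tool [ 0.0031 -0.0028 -0.0027]
290 238 world [ 0.527  -0.1411  0.0447] tool [ 0.0031  0.0076 -0.0024]
262 242 world [ 0.5141 -0.131   0.0446] tool [ 0.0005 -0.0087 -0.0023]
272 242 world [ 0.5186 -0.1348  0.0465] tool [ 0.0013 -0.0028 -0.0042]
290 242 world [ 0.5256 -0.1424  0.046 ] tool [ 0.0011  0.0076 -0.0038]
262 246 world [ 0.5125 -0.1326  0.0452] tool [-0.0017 -0.0087 -0.0029]
272 246 world [ 0.5248 -0.1297  0.0729] tool [ 0.0093 -0.0023 -0.0306]
290 246 world [ 0.531  -0.1361  0.073 ] tool [ 0.0094  0.0067 -0.0308]
262 250 world [ 0.5219 -0.126   0.079 ] tool [ 0.0097 -0.007  -0.0367]
272 250 world [ 0.5249 -0.1297  0.0782] tool [ 0.0093 -0.0022 -0.0359]
290 250 world [ 0.5311 -0.1359  0.0788] tool [ 0.0096  0.0065 -0.0365]
262 254 world [ 0.522  -0.1262  0.0836] tool [ 0.0096 -0.0068 -0.0414]
272 254 world [ 0.5254 -0.1294  0.0844] tool [ 0.0099 -0.0021 -0.0421]
290 254 world [ 0.5307 -0.136   0.0829] tool [ 0.0093  0.0064 -0.0406]
262 258 world [ 0.5219 -0.1265  0.0
[... 3470 characters left out ...]
0.127  0.038]
[247 242] [0.0047 0.0034 0.0028] [ 0.525 -0.137  0.039]
[243 243] [-0.0049  0.0105 -0.0034] [ 0.523 -0.149  0.046]
[237 244] [-0.0182  0.0044  0.0034] [ 0.509 -0.153  0.039]
[249 244] [0.008  0.0128 0.0002] [ 0.534 -0.142  0.042]
[243 245] [-0.0057  0.0169 -0.0038] [ 0.527 -0.154  0.046]
[239 246] [-0.0149  0.0196 -0.0053] [ 0.522 -0.162  0.048]
[251 246] [0.0118 0.0167 0.0035] [ 0.54  -0.142  0.039]
[246 247] [0.0002 0.0205 0.0002] [ 0.534 -0.152  0.042]
[241 248] [-0.0112  0.0242 -0.0029] [ 0.528 -0.163  0.045]
[253 248] [0.0153 0.0239 0.0032] [ 0.547 -0.145  0.039]
[250 249] [0.0082 0.0265 0.0022] [ 0.544 -0.151  0.04 ]
[254 250] [0.0167 0.0289 0.0047] [ 0.552 -0.147  0.038]
```

The depth shows that the fingers really end about 30 mm behind the reported TCP: their front face stops at world z ≈ 0.073 with the TCP at 0.042. The earlier press therefore touched nothing. I'll go down further and watch the force.

```bash
python3 -m handwheel '0 0 -0.03 0 0 0; 0 0 -0.06 0 0 0; 0 0 -0.06 0 0 0'|egrep 'tool_pos|force'
for i in 1 2 3 ; do python3 -m handwheel '0 0 -0.006 0 0 0; 0 0 -0.006 0 0 0'|egrep 'tool_pos|force'; done
```

```text
tool_pos: [0.518, -0.1371, 0.0219]
force: [-0.8, -0.4, -0.0]
tool_pos: [0.5194, -0.1376, 0.0221]
force: [-0.1, 0.2, 0.3]
tool_pos: [0.5197, -0.1377, 0.0206]
force: [-0.6, 0.3, -0.5]
tool_pos: [0.5195, -0.1377, 0.0187]
force: [0.0, 0.0, 0.9]
```

```bash
for i in 1 2 3 4; do python3 -m handwheel '0 0 -0.006 0 0 0; 0 0 -0.006 0 0 0'|egrep 'tool_pos|force'; done
python3 - <<'E'
from cmp import *
for n in("scene","side"):
    p,d=robot.read_camera(n);print(n,'1',sec(n,d))
E
```

```text
tool_pos: [0.5199, -0.1378, 0.0178]
force: [-3.4, 1.5, 10.2]
tool_pos: [0.52, -0.1381, 0.0161]
force: [-2.6, -0.7, 7.5]
tool_pos: [0.5197, -0.1378, 0.0135]
force: [1.1, 1.2, -0.0]
tool_pos: [0.5193, -0.1375, 0.0112]
force: [0.3, 1.0, -0.8]
scene 1 {'px': (144, np.float64(0.305), np.float64(0.036)), 'py': (288, np.float64(0.327), np.float64(0.037)), 'nx': (118, np.float64(0.293), np.float64(0.038)), 'ny': (119, np.float64(0.02), np.float64(0.037))}
side 1 {'px': (115, np.float64(0.346), np.float64(0.039)), 'py': (116, np.float64(0.23), np.float64(0.04)), 'nx': (59, np.float64(0.259), np.float64(0.04)), 'ny': (158, np.float64(0.097), np.float64(0.042))}
```

-y has clicked: contact at TCP z 0.018 with 10 N, snapped by 0.0135, and its slope is now near 0. Next is +y.

```bash
python3 -m handwheel '0 0 0.12 0 0 0; 0.1 0.093 0.15 0 0 0; 0.2 0.187 0.15 0 0 0; 0.269 0.251 0.13 0 0 0; 0.269 0.251 0.08 0 0 0'|egrep 'tool_pos|force'
python3 -m handwheel '0 0 0 0 0 0; 0 0 -0.02 0 0 0; 0 0 -0.04 0 0 0; 0 0 -0.04 0 0 0'|egrep 'tool_pos|force'
```

```text
tool_pos: [0.6041, -0.0601, 0.0373]
force: [-0.2, 0.6, -0.6]
tool_pos: [0.5991, -0.063, 0.0226]
force: [-0.8, -0.0, -0.9]
```

```bash
for i in 1 2 3 4; do python3 -m handwheel '0 0 -0.006 0 0 0; 0 0 -0.006 0 0 0'|egrep 'tool_pos|force'; done
```

```text
tool_pos: [0.6003, -0.0627, 0.022]
force: [0.1, 0.3, -0.3]
tool_pos: [0.6003, -0.0624, 0.0201]
force: [-0.8, -0.3, -0.1]
tool_pos: [0.6008, -0.0624, 0.019]
force: [-2.5, 0.2, 6.1]
tool_pos: [0.6012, -0.0621, 0.0174]
force: [-1.5, 1.4, 5.9]
```

```bash
for i in 1 2 3; do python3 -m handwheel '0 0 -0.007 0 0 0; 0 0 -0.007 0 0 0'|egrep 'tool_pos|force'; done
python3 - <<'E'
from cmp import *
for n in("scene","side"):
    p,d=robot.read_camera(n);print(n,'1',sec(n,d))
E
```

```text
tool_pos: [0.6008, -0.0622, 0.0147]
force: [0.1, 0.2, 0.6]
tool_pos: [0.5998, -0.0624, 0.0116]
force: [-0.9, -0.5, 0.3]
tool_pos: [0.6002, -0.0624, 0.0102]
force: [-0.4, -0.2, 2.2]
scene 1 {'px': (142, np.float64(0.311), np.float64(0.036)), 'py': (140, np.float64(0.004), np.float64(0.038)), 'nx': (190, np.float64(0.324), np.float64(0.037)), 'ny': (277, np.float64(-0.001), np.float64(0.038))}
side 1 {'px': (44, np.float64(0.264), np.float64(0.041)), 'py': (104, np.float64(0.176), np.float64(0.04)), 'nx': (64, np.float64(0.293), np.float64(0.04)), 'ny': (136, np.float64(0.002), np.float64(0.041))}
```

Both long sides are shut. I'm turning 90° for the short sides, starting with +x.

```bash
python3 -m handwheel '0 0 0.12 0 0 0; 0 -0.1 0.17 0 0 0.19; 0.01 -0.2 0.17 0 0 0.38; 0.025 -0.295 0.17 0 0 0.57; 0.025 -0.295 0.17 0 0 0.76'|egrep 'tool_pos|orie'
python3 -m handwheel '0 0 0 0 0 0.19; 0 0 0 0 0 0.38; 0 0 0 0 0 0.57; 0 0 0 0 0 0.76; 0 0 0 0 0 0.95'|egrep 'tool_pos|orie'
python3 -m handwheel '0 0 0 0 0 0.19; 0 0 0 0 0 0.29; 0 0 0 0 0 0.29; 0 0 0 0 0 0.29'|egrep 'tool_pos|orie'
python3 -c "
from wr import *
print(R.from_rotvec(robot.read_state()['orientation']).as_matrix().round(3))"; python3 wr.py w4; python3 fit.py w4
```

```text
tool_pos: [0.6081, -0.1546, 0.0613]
orientation: [2.447, 1.967, -0.0]
tool_pos: [0.6076, -0.1509, 0.0607]
orientation: [-1.559, -2.727, 0.0]
tool_pos: [0.6077, -0.1509, 0.0609]
orientation: [-1.251, -2.881, 0.0]
[[-0.683  0.731 -0.   ]
 [ 0.731  0.683  0.   ]
 [ 0.    -0.    -1.   ]]
[[ 0.73   0.658  0.183  0.558]
 [ 0.683 -0.703 -0.196 -0.097]
 [-0.     0.269 -0.963  0.257]
 [ 0.     0.     0.     1.   ]]
housing 0.74 278 118 [[ 0.561  -0.101   0.0417]]
press_px 0.81 277 237 [[ 0.6097 -0.1542  0.0478]]
press_py 0.98 381 115 [[ 0.6042 -0.0585  0.0401]]
press_py 0.31 417 258 [[ 0.6848 -0.1037  0.047 ]]
press_ny 0.62 171 119 [[ 0.5156 -0.1446  0.0401]]
press_ny 0.43 380 113 [[ 0.6031 -0.0582  0.0393]]
rect ((566.704833984375, -108.69257354736328), (143.07672119140625, 144.36056518554688), 44.10588073730469)
yaw -47.0 ext 0.1391 0.14 centre [ 0.5662 -0.1083]
px [ 0.614  -0.1595] z 0.0483 lip z nan
py [ 0.6064 -0.0708] z 0.0402 lip z 0.0402
nx [ 0.5185 -0.0571] z 0.0431 lip z nan
ny [ 0.526  -0.1458] z 0.0401 lip z 0.0401
mid z 0.0402
  return _methods._mean(a, axis=axis, dtype=dtype,
  ret = ret.dtype.type(ret / rcount)
```

View pics/w4.png

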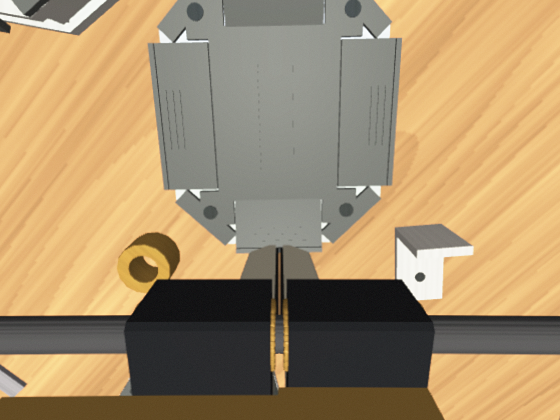

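The two long sections lie flat at 0.040, and the fingers (279,255) are lined up on the +x section clear of the bush and bracket. Pressing +x.

```bash
python3 -m handwheel '0 0 -0.06 0 0 0; 0 0 -0.11 0 0 0; 0 0 -0.13 0 0 0; 0 0 -0.13 0 0 0'|egrep 'tool_pos|force'
for i in 1 2 3 4; do python3 -m handwheel '0 0 -0.006 0 0 0; 0 0 -0.006 0 0 0'|egrep 'tool_pos|force'; done
```

```text
tool_pos: [0.6064, -0.1504, 0.0202]
force: [-0.0, -0.1, -0.5]
tool_pos: [0.6082, -0.151, 0.0208]
force: [-0.5, 0.4, -1.0]
tool_pos: [0.6086, -0.1512, 0.0194]
force: [0.4, -0.6, 3.4]
tool_pos: [0.609, -0.1515, 0.0182]
force: [-1.2, 0.4, 7.2]
tool_pos: [0.6092, -0.1517, 0.0163]
force: [0.3, -2.1, 3.1]
```

```bash
for i in 1 2 3; do python3 -m handwheel '0 0 -0.006 0 0 0; 0 0 -0.006 0 0 0'|egrep 'tool_pos|force'; done
python3 - <<'E'
from cmp import *
for n in("scene","side"):
    p,d=robot.read_camera(n);print(n,'1',sec(n,d))
E
```

```text
tool_pos: [0.6072, -0.1506, 0.0125]
force: [0.4, 0.5, -0.7]
tool_pos: [0.6071, -0.1505, 0.0104]
force: [-0.4, 0.5, -0.4]
tool_pos: [0.6073, -0.1506, 0.0101]
force: [-4.4, 1.9, 8.5]
scene 1 {'px': (53, np.float64(0.018), np.float64(0.038)), 'py': (78, np.float64(0.017), np.float64(0.037)), 'nx': (0,), 'ny': (166, np.float64(0.013), np.float64(0.038))}
side 1 {'px': (111, np.float64(0.161), np.float64(0.042)), 'py': (157, np.float64(0.005), np.float64(0.041)), 'nx': (54, np.float64(0.27), np.float64(0.04)), 'ny': (140, np.float64(0.024), np.float64(0.041))}
```

+x has clicked. Moving over to -x.

```bash
python3 -m handwheel '0 0 0.12 0 0 0; -0.08 0.085 0.17 0 0 0; -0.17 0.18 0.17 0 0 0; -0.25 0.27 0.17 0 0 0; -0.317 0.34 0.17 0 0 0'|egrep 'tool_pos'
python3 -m handwheel '0 0 0 0 0 0; 0 0 0 0 0 0; 0 0 -0.06 0 0 0; 0 0 -0.11 0 0 0; 0 0 -0.13 0 0 0'|egrep 'tool_pos|force'
for i in 1 2 3 4; do python3 -m handwheel '0 0 -0.006 0 0 0; 0 0 -0.006 0 0 0'|egrep 'tool_pos|force'; done
```

```text
tool_pos: [0.5111, -0.0475, 0.0602]
tool_pos: [0.5117, -0.0493, 0.0194]
force: [-0.2, -0.0, 3.9]
tool_pos: [0.5127, -0.0493, 0.0196]
force: [1.0, -0.3, 0.9]
tool_pos: [0.5133, -0.0493, 0.0186]
force: [-3.1, -0.1, 6.2]
tool_pos: [0.5127, -0.0488, 0.0166]
force: [-3.6, 1.6, 5.6]
tool_pos: [0.5128, -0.0489, 0.0143]
force: [-0.2, 0.3, -1.0]
```

```bash
for i in 1 2; do python3 -m handwheel '0 0 -0.006 0 0 0; 0 0 -0.006 0 0 0'|egrep 'tool_pos|force'; done
python3 -m handwheel '0 0 0.15 0 0 0; 0.15 -0.15 0.3 0 0 0; 0.17 -0.17 0.5 0 0 0; 0.17 -0.17 0.8 0 0 0; 0.17 -0.17 0.9 0 0 0'|egrep 'tool_pos|force|^t'
python3 -m handwheel '0 0 0 0 0 0; 0 0 0 0 0 0;0 0 0 0 0 0'|egrep 'tool_pos|force|^t'
python3 - <<'E'
from cmp import *
for n in("scene","side"):
    p,d=robot.read_camera(n);print(n,'1',sec(n,d))
E
python3 wr.py w5; python3 fit.py w5
```

```text
tool_pos: [0.5126, -0.0489, 0.0122]
force: [0.2, 0.1, -0.1]
tool_pos: [0.5125, -0.0489, 0.0104]
force: [-0.1, 0.1, 0.4]
t: 16.35
tool_pos: [0.561, -0.0979, 0.232]
force: [1.4, 0.6, 0.3]
t: 16.65
tool_pos: [0.5603, -0.097, 0.2287]
force: [-0.8, -0.3, -0.7]
scene 1 {'px': (192, np.float64(0.015), np.float64(0.037)), 'py': (265, np.float64(-0.001), np.float64(0.038)), 'nx': (143, np.float64(0.01), np.float64(0.038)), 'ny': (275, np.float64(-0.006), np.float64(0.038))}
side 1 {'px': (74, np.float64(-0.007), np.float64(0.041)), 'py': (159, np.float64(-0.005), np.float64(0.041)), 'nx': (97, np.float64(0.01), np.float64(0.041)), 'ny': (137, np.float64(0.016), np.float64(0.041))}
[[ 0.728  0.661  0.181  0.511]
 [ 0.685 -0.702 -0.195 -0.043]
 [-0.002  0.266 -0.964  0.424]
 [ 0.     0.     0.     1.   ]]
housing 0.88 274 177 [[ 0.5546 -0.0991  0.0412]]
housing 0.82 110 46 [[ 0.3521 -0.1126  0.0521]]
press_px 0.79 276 249 [[ 0.5547 -0.0928  0.2601]]
press_px 0.58 273 345 [[ 0.5405 -0.0766  0.3639]]
press_py 0.83 332 179 [[ 0.6022 -0.0573  0.0389]]
press_py 0.73 79 116 [[ 0.371  -0.1835  0.0607]]
press_nx 0.87 179 46 [[ 0.4015 -0.0661  0.0593]]
press_nx 0.71 273 113 [[ 0.5078 -0.0503  0.0396]]
press_ny 0.77 218 182 [[ 0.514  -0.1447  0.0405]]
rect ((558.5392456054688, -100.64922332763672), (142.6991424560547, 164.850830078125), 43.589759826660156)
yaw -46.5 ext 0.1585 0.1395 centre [ 0.5576 -0.0998]
px [ 0.6058 -0.1506] z 0.0398 lip z 0.04
py [ 0.5975 -0.0619] z 0.0403 lip z 0.0404
nx [ 0.5094 -0.049 ] z 0.0399 lip z 0.0399
ny [ 0.5177 -0.1377] z 0.0401 lip z 0.0403
mid z 0.0404
```

View pics/w5.png

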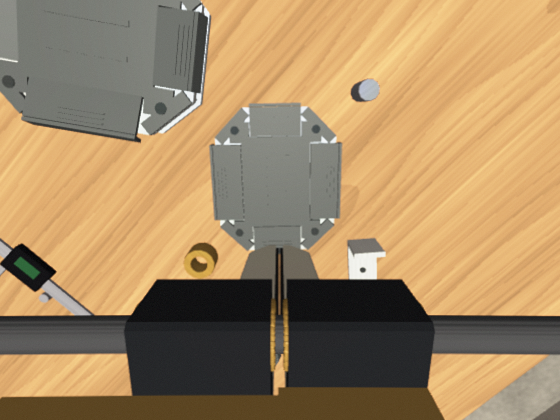

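All four sections lie flat at 0.040. The housing (275,177) is within about 2 mm of its start, the pin (365,90), bush (200,261) and bracket (365,258) look untouched, and the arm is clear. Handing in.

```bash
python3 -c "
from plant import robot
print(robot.close_job())"
```

```text
the job is handed in; nothing more can be done
None
```

All four rim sections of the middle-sized housing's cover are pressed shut, and I handed the job in at about 17 s of the 54 s allowed. I pressed with shut fingertips, in the order -y, +y, +x, -x.

- **Flush:** in the last wrist depth all four sections read 0.040 m at the ribs and lip, level with the cover's middle. Their slopes from both fixed cameras are within 0.02 of flat, down from about 0.3.
- **Presses:** the force peaked at 6–10 N on each section and then dropped away as it snapped. On +x a small over-press after the snap gave a further 8.5 N.
- **Housing and bystanders:** the housing is within about 2 mm and 0.5° of where it started, which is measurement noise. The pin, bush and bracket looked unmoved in the last picture; I did not measure them, the caliper, the plate or the oiler. The arm was clear of everything at hand-in.
- **What disagreed:** my first attempt on +y touched nothing. The shut fingers end about 30 mm behind the reported tool point, so the force stayed at zero. The depth check showed it, and I corrected for it in every later press.

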